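Lock the circuit-board turning jig with its cross pin

TASK

Take the red-knobbed lock pin out of the wooden rack, stand it in the leaning blue guide of the board jig so that it rests on the shaft inside, and let go of it. Then swing the orange-handled lever away from the robot until the pin drops into the hidden cross-hole of the shaft, and push the pin fully home, its collar flat against the guide. Leave the other two pins and the other things on the bench where they are.

Things in the scene. Friction and masses are not known exactly. Their poses are not given: they have to be found in the camera images.
- lock_pin: the lock pin, 150 mm long, 140 to 220 g: steel shank 16 mm wide, 102 mm long, its lowest 8 mm tapering to an 8 mm flat end; dark collar 34 mm wide, 6 mm thick; red cylindrical knob 26 mm wide, 42 mm long. Origin at the centre of the tapered end, z towards the knob (collar from 102, knob from 108 to 150 mm). Starts upright in one of the rack's holes, 45 mm deep
- guide: the board jig's blue pin guide, fixed: block 46 x 60 x 42 mm with an 18 mm round bore right through, mouth chamfered 4 mm. Origin at the centre of the bore's mouth; z points out of the bore, leaning 25 degrees from vertical towards the robot; y is level, parallel to the shaft; y cross world-up is the level direction away from the robot. Home: pin end at z = -102 mm, collar on the mouth
- shaft_center (a point): where the bore line meets the level shaft axis: guide z = -70 mm, 100 mm above the bench. The shaft's hub here is 26 mm in radius, with a 20 mm cross-hole right through it, lips rounded. While the hole is not lined up the pin's end rests on the hub at guide z about -44 mm. Grey cheeks 12 mm thick stand 36 mm either side
- pin_dropped (a point): point on the bore line at guide z = -58 mm, to which the pin's end drops by its own weight when the cross-hole lines up (it may hang 3 to 5 mm higher while the lever presses on it); a friction insert stops it there and the lever then turns no further. From there a push of mostly 6 to 15 N, up to 22 N where it binds, moves it the last 44 mm along the bore; it stays where pushed
- rotor (a joint): angle of the jig's shaft and lever: 0 with the lever straight up, negative leaning to the robot, positive away; range -1.05 to 1.0; starts between -0.95 and -0.72. Turns with about 1 N at the handle, stays where left. The angle at which the hidden hole lines up differs each time: between -0.35 and +0.35
- lever_grip (a point): middle of the free part of the lever's orange handle: a level round bar 18 mm wide, parallel to guide y, free 50 mm either side of this point, 85 mm from the shaft axis, 135 mm along guide -y from the bore line. On the other side (guide y 70 to 250 mm) the shaft carries a board frame that turns with it and reaches 62 mm from the axis
- blue_pin: a pin like the lock pin but with a blue knob and a shank of 75 mm (total 123 mm): for another jig, stays in the rack. Origin at its tapered end, z towards the knob
- yellow_pin: the same short pin with a yellow knob; stays in the rack. Origin at its tapered end, z towards the knob
- pin_rack: plywood block 170 x 70 x 55 mm, fixed to the bench. Origin at the centre of its underside, z up. Three upright holes 17.8 mm wide and 45 mm deep in a row along its own x axis, 55 mm apart, the middle one at the origin
- loose_board: bystander: blue circuit board 60 x 90 mm, 4 mm thick, lying on the robot's side of the jig; origin at the centre of its underside
- multimeter: bystander: yellow multimeter 150 x 75 x 35 mm; origin at the centre of its underside
- screwdriver: bystander: blue-handled screwdriver, 190 mm, lying on the robot's side of the jig, to the left
- carton: bystander: cardboard box 120 x 170 x 60 mm on the robot's side of the jig; origin at the centre of its underside
- pliers: bystander: red-handled pliers, 170 mm, lying between the jig and the tray

How it is judged:
By the outcome, as a careful person would: the job done as asked, in the order asked, and still so for the second after the job is handed in, with the robot touching nothing.
It also fails if it takes over 67 s, if anything falls off the work surface, if the arm or the gripper's body presses on something with over 40 N, if the wrist force passes 120 N, or if a joint passes its speed limit or range.

ROBOT

A 6-joint arm with a two-finger parallel gripper is mounted at the origin on the work surface. World frame = base frame: x ahead of the robot, y to its left, z up, the work surface at z = 0. Lengths are in mm, angles in degrees, forces in N, time in s.
With the tool pointing down it reaches from about 300 to 850 mm from the base axis. Payload 4.2 kg.
Tool frame: the origin (TCP) lies midway between the tips of the shut fingers; the grasp point (between the pads) lies 19 mm behind it (env.grip_depth is the distance from the TCP to the grasp point, in mm); z points along the fingers, y is the line along which they close (so a half turn about z gives the same grasp; the last joint's range is limited). The gripper opens to 91 mm and grips with 3 to 60 N. Pads are 32 mm wide; open, the fingers measure 118 mm over their backs; the gripper's body (76 mm by 178 mm) begins 60 mm behind the grasp point.
Start: joints at [-77.235, 18.312, 89.639, -0, 72.044, -1.146], TCP at [138.245, -558.15, 213.976] pointing down, gripper open.
Joint ranges: [-177.97, 177.97], [-48.28, 115.42], [12.27, 149.76], [-77.06, 257.06], [2.81, 150.46], [-146.56, 146.56]. Speed limits (degrees/s): [147.25, 147.25, 180, 180, 180, 180].

INTERFACE

Orientations are given as [roll, pitch, yaw] about the fixed x, y, z axes, in that order (R = Rz(yaw) Ry(pitch) Rx(roll)).
In Python, from workcell import env, eyes gives the robot as it stands.
- The arm moves only by the tool send_rows, never from a script. Its argument "motion" is a list of rows, each a list of 7 numbers: the shift along the world's x, y, z normalised to -1 to 1, where 1 is 0.5 m, then the turn, a rotation vector about the world's x, y, z normalised to -1 to 1, where 1 is 60 degrees, then the opening, from -1 (shut) to 1 (fully open). A call has 1 to 20 rows; each row is the pose to reach, as a shift and turn from the pose commanded when the call began; what a row does not reach only later rows make up. A row lasts 1/8 s, in which the tool goes at most 62.5 mm and 10.7 degrees, less where a joint would pass 70% of its speed; a pose out of reach is approached as far as the arm can. A call with a number of a shift or a turn outside -1 to 1 is refused whole. A call with a gripper value outside its range is refused whole. The fingers move at their own pace and stop on an object; "squeeze" is the grip in N (left out, the last holds). Time passes only in rows, so rows that repeat a pose let the fingers close. It gives the time, the measured TCP pose, the force, the opening and the grip force at its end, in the units of the state.
- env.state(): the state, without advancing time (a new reading comes with each control period).
- eyes.grab_frame(name): name is "scene" or "top"; returns a dict with "pixels" (420x560x3 uint8, red, green, blue), "depth" (420x560 float32, mm along the optical axis (not along the pixel's ray), 0 where there is no reading), "fx", "fy", "cx", "cy" (pixels), "R" (3x3) and "t" (3): a world point X has camera coordinates R X + t. Camera axes: x right, y down, z forward; pixel columns grow to the right and rows downward; lengths in mm; the calibration is good to about 2 mm. A picture is of the moment at which its call begins.
- env.job_done(): hands the job in; it is judged then, once.
The state is a dict: "time_s": time; "qpos": joint angles; "qvel": joint speeds; "effort": joint torques, N m; "ee_pos": TCP position; "ee_rot": TCP orientation; "force": force on the tool from outside, world axes, zero at the start; "torque": the same for the moment, N m; "gripper_width": finger opening in mm; "gripper_force": force on a finger pad.
Only numpy, scipy, OpenCV 4.12 (cv2) and the standard library are available. Lean on these libraries where they do the work, as an engineer would, in place of code of your own. Each camera call takes 0.05 s, during which the arm holds its last target. There are 200 camera calls.

## Working session

There is one attempt and no reset: what is moved stays moved. The work goes in short steps, Python scripts to look and compute and a tool call to move; the robot and the scene stay as the last step left them, time stands still between calls to the robot, and variables do not carry over. Pictures are saved under pics/ and viewed, at most 10 in all, crops included, and the job is handed in when it is done.

Besides the shell and the picture viewer there is one more tool, called after "Emit:" by a JSON object that holds its "method" and its "body". send_rows: Moves the arm, as the interface text tells. Its arguments: {"type":"object","properties":{"motion":{"type":"array"},"squeeze":{"type":"number"}},"required":["motion"]}

```bash
mkdir -p pics; cat > h.py <<'E'
from workcell import env, eyes
import numpy as np, cv2
def grab(n,f=None):
    d=eyes.grab_frame(n)
    np.savez('pics/'+n+'.npz',**d)
    if f: cv2.imwrite('pics/'+f,cv2.cvtColor(d['pixels'],cv2.COLOR_RGB2BGR))
    return d
def load(n): return dict(np.load('pics/'+n+'.npz'))
def pt(d,u,v,r=1):
    z=d['depth'][v-r:v+r+1,u-r:u+r+1]; z=np.median(z[z>0])
    c=np.array([(u-d['cx'])/d['fx']*z,(v-d['cy'])/d['fy']*z,z])
    return d['R'].T@(c-d['t'])
def proj(d,X):
    c=d['R']@np.array(X,float)+d['t']; return c[0]/c[2]*d['fx']+d['cx'],c[1]/c[2]*d['fy']+d['cy']
def cloud(d):
    z=d['depth']; v,u=np.mgrid[:z.shape[0],:z.shape[1]]
    c=np.stack([(u-d['cx'])/d['fx']*z,(v-d['cy'])/d['fy']*z,z],-1)
    return (c-d['t'])@d['R']
E
python3 - <<'E'
from h import *
for n in('scene','top'):
    d=grab(n,n+'0.png'); print(n,d['fx'],d['R'].round(3).tolist(),d['t'])
print(env.state())
E
```

```text
scene 390.7408211117912 [[0.714, 0.7, 0.017], [0.502, -0.495, -0.71], [-0.489, 0.515, -0.704]] [-411.45369409 -132.86310022 1383.33824582]
top 514.0616512090708 [[0.019, -1.0, -0.002], [-0.997, -0.019, -0.081], [0.081, 0.004, -0.997]] [  39.64226794  552.29402161 1522.0217974 ]
{'time_s': 0.1, 'qpos': array([-7.72330739e+01,  1.83471298e+01,  8.96975325e+01, -1.72138516e-04,
        7.20421761e+01, -1.14574546e+00]), 'qvel': array([ 0.04786324, -0.05260226, -0.17549384, -0.00521592, -0.00079382,
       -0.04541281]), 'effort': array([ 1.26889149e-04, -4.13333094e+01, -2.32508934e+01,  7.29175843e-02,
        4.21757600e-02, -6.47381898e-05]), 'ee_pos': array([ 138.16171825, -557.71480154,  213.22560427]), 'ee_rot': array([-1.79913176e+02, -1.57275395e-03,  1.39127236e+01]), 'force': array([0.14054713, 0.25061269, 0.31983485]), 'torque': array([-0.03025408, -0.00116457, -0.02110194]), 'gripper_force': 0.0, 'gripper_width': 91.01833419620209}
```

View pics/scene0.png

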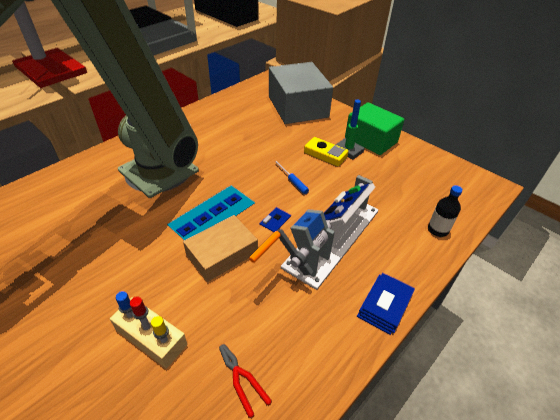

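View pics/top0.png

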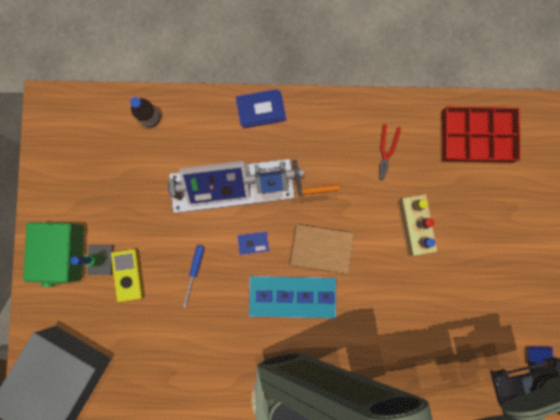

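The scene view shows the rack with the red pin in the middle hole (138,308), and the jig with its blue guide (308,228) and orange handle (265,245). In the top view the red knob is at (428,223), the guide at (272,181) and the handle at (320,189).

```bash
python3 - <<'E'
from h import *
t=load('top'); s=load('scene')
a=cv2.resize(t['pixels'][150:220,160:350],None,fx=4,fy=4,interpolation=cv2.INTER_CUBIC)
b=cv2.resize(s['pixels'][170:290,240:390],None,fx=5,fy=5,interpolation=cv2.INTER_CUBIC)[:,:,:]
b=cv2.resize(b,(760,608))[:310+200]
cv2.imwrite('pics/c1.png',cv2.cvtColor(a,cv2.COLOR_RGB2BGR));cv2.imwrite('pics/c2.png',cv2.cvtColor(b[:600],cv2.COLOR_RGB2BGR))
for n,d in(('top',t),('scene',s)):
    P=cloud(d); c=cv2.cvtColor(d['pixels'],cv2.COLOR_RGB2HSV).astype(int); H,S,V=c[...,0],c[...,1],c[...,2]
    ok=d['depth']>0
    def rep(name,m):
        m=m&ok
        if m.sum()<5: print(n,name,m.sum());return
        q=P[m]; print(n,name,m.sum(),'med',np.median(q,0).round(1),'lo',np.percentile(q,3,axis=0).round(1),'hi',np.percentile(q,97,axis=0).round(1))
    box=lambda x0,x1,y0,y1,z0,z1:(P[...,0]>x0)&(P[...,0]<x1)&(P[...,1]>y0)&(P[...,1]<y1)&(P[...,2]>z0)&(P[...,2]<z1)
    R=box(450,700,-420,-250,60,200)
    for nm,h0,h1 in(('red',-1,8),('redhi',170,181),('yel',20,33),('blu',100,130)):
        rep(nm,R&(H>h0)&(H<h1)&(S>120)&(V>60))
    rep('racktop',box(450,700,-420,-250,48,62)&(S<160)&(V>100))
    O=(H>4)&(H<18)&(S>200)&(V>120)&box(500,800,-200,50,100,260)
    rep('orange',O)
    q=P[O]; 
    if len(q)>5:
        u,sv,vt=np.linalg.svd(q-q.mean(0),full_matrices=False); print('axis',vt[0].round(3),sv.round(1),'ends',(q@vt[0]).min().round(1),(q@vt[0]).max().round(1))
    B=box(550,800,-100,150,120,200)&(H>95)&(H<125)&(S>80)
    rep('guide',B)
E
```

```text
top red 77 med [ 519.4 -365.3  158.8] lo [ 510.2 -378.   131.5] hi [ 529.  -357.9  165.7]
top redhi 0
top yel 91 med [ 573.5 -356.4  131.8] lo [ 563.8 -370.9  104.1] hi [ 586.5 -347.   139.9]
top blu 45 med [ 466.9 -376.5  133.6] lo [ 458.7 -386.5  127.2] hi [ 474.4 -368.6  136.8]
top racktop 882 med [ 528.5 -359.4   55.3] lo [ 453.7 -408.6   49.2] hi [ 601.5 -328.    60.4]
top orange 183 med [605.2 -71.  166.4] lo [ 596.1 -114.9  159.5] hi [616.4 -25.  172.6]
axis [-0.147  0.989 -0.02 ] [374.2  57.1  40.7] ends -210.5 -112.8
top guide 368 med [622.6  66.1 162.3] lo [600.4  38.4 148.6] hi [647.6  93.2 175.9]
scene red 210 med [ 529.3 -369.6  154.6] lo [ 514.  -379.8  123.5] hi [ 534.6 -357.9  163.3]
scene redhi 10 med [ 530.8 -374.   134. ] lo [ 515.6 -380.1  121.1] hi [ 534.4 -363.2  154.3]
scene yel 229 med [ 582.4 -359.6  129.5] lo [ 566.3 -369.5   94.4] hi [ 588.3 -346.9  136. ]
scene blu 189 med [ 475.6 -380.7  127.7] lo [ 459.7 -390.1   95.7] hi [ 480.3 -369.   136.1]
scene racktop 1280 med [ 546.1 -379.8   56.3] lo [ 458.  -409.1   51.6] hi [ 605.5 -325.9   59.1]
scene orange 213 med [612.5 -74.8 166.3] lo [ 601.9 -119.2  157.9] hi [621.4 -21.  170.2]
axis [ 0.125 -0.992 -0.017] [466.6  61.9  40. ] ends 91.6 193.0
scene guide 449 med [640.5  71.5 160.1] lo [603.7  40.8 136.4] hi [657.2 100.3 173.9]
```

View pics/c1.png

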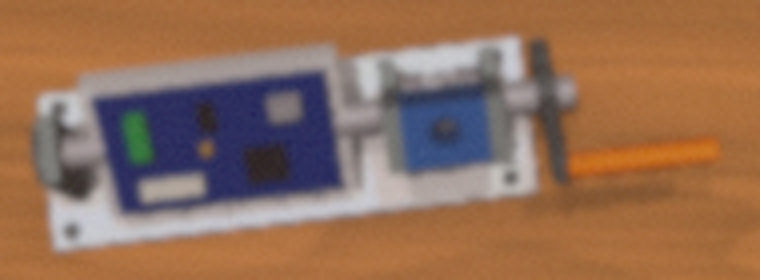

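View pics/c2.png

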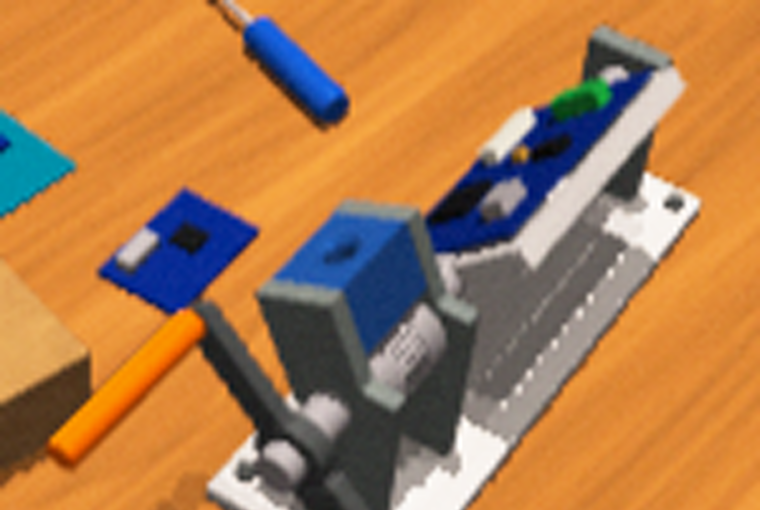

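```bash
cat >> h.py <<'E'
def onz(d,u,v,z):
    r=d['R'].T@np.array([(u-d['cx'])/d['fx'],(v-d['cy'])/d['fy'],1]); o=-d['R'].T@d['t']
    return o+r*(z-o[2])/r[2]
E
python3 - <<'E'
from h import *
t=load('top'); s=load('scene')
print('mouth',onz(t,271.5+.0,181.75,161.5),onz(s,308.1,219.3,161.5))
Q=[]
for d in(t,s):
    P=cloud(d);H,S,V=np.moveaxis(cv2.cvtColor(d['pixels'],cv2.COLOR_RGB2HSV).astype(int),-1,0)
    B=(d['depth']>0)&(P[...,0]>570)&(P[...,0]<660)&(P[...,1]>30)&(P[...,1]<110)&(P[...,2]>145)&(P[...,2]<182)&(H>95)&(H<125)&(S>80)
    q=P[B]
    # RANSAC-ish: fit plane to the lean 25 face
    best=None
    for i in range(400):
        a=q[np.random.choice(len(q),3,False)]; n=np.cross(a[1]-a[0],a[2]-a[0]); l=np.linalg.norm(n)
        if l<50: continue
        n=n/l*np.sign(n[2]); 
        if abs(n[2]-.906)>.1 or n[0]>0: continue
        m=abs((q-a[0])@n)<2.5
        if best is None or m.sum()>best.sum(): best=m
    w=q[best]; c=w.mean(0); n=np.linalg.svd(w-c)[2][2]; n*=np.sign(n[2])
    f=w; mm=(w.max(0)+w.min(0))/2
    r=cv2.minAreaRect(w[:,:2].astype(np.float32)); print(best.sum(),c.round(1),mm.round(1),n.round(3),r)
    Rk=(d['depth']>0)&(P[...,0]>420)&(P[...,0]<640)&(P[...,1]>-430)&(P[...,1]<-290)&(P[...,2]>49)&(P[...,2]<62)
    print('rack',cv2.minAreaRect(P[Rk][:,:2].astype(np.float32)))
    # knob tops
    for nm,h0,h1,z0,z1 in(('red',-1,8,156,175),('yel',20,33,129,150),('blu',100,130,129,150)):
        m=(d['depth']>0)&(P[...,0]>440)&(P[...,0]<620)&(P[...,1]>-400)&(P[...,1]<-330)&(P[...,2]>z0)&(P[...,2]<z1)&(H>h0)&(H<h1)&(S>100)
        print(nm,m.sum(),P[m].mean(0).round(1),((P[m].max(0)+P[m].min(0))/2).round(1))
E
```

```text
mouth [623.06007052  64.42688039 161.5       ] [622.87615101  72.17438612 161.5       ]
202 [619.4  67.6 163.2] [620.3  66.9 163. ] [-0.426 -0.076  0.902] ((620.2393188476562, 66.27287292480469), (42.97433853149414, 57.724735260009766), 7.530533313751221)
rack ((522.0341796875, -371.0898742675781), (170.15292358398438, 72.83694458007812), 10.706298828125)
red 50 [ 520.9 -368.7  160.9] [ 519.5 -368.4  162.4]
yel 64 [ 574.8 -359.   133.9] [ 575.2 -359.   136.1]
blu 43 [ 467.  -377.7  133.6] [ 467.  -378.3  133.3]
201 [622.4  68.  165.6] [622.2  68.  165.3] [-0.401 -0.048  0.915] ((621.9957275390625, 67.58039093017578), (41.839195251464844, 61.24513626098633), 7.842794895172119)
rack ((521.247802734375, -367.53466796875), (173.5742950439453, 71.1389389038086), 10.897071838378906)
red 99 [ 523.8 -368.3  160.9] [ 523.4 -368.   160.4]
yel 116 [ 576.9 -357.8  133.8] [ 576.3 -357.7  133.6]
blu 89 [ 469.9 -378.8  134. ] [ 468.5 -378.6  133.6]
```

Emit:
{"method": "send_rows", "body": {"motion": [[0.767,0.38,0.02,0,0,-0.052,1],[0.767,0.38,0.02,0,0,-0.052,1],[0.767,0.38,0.02,0,0,-0.052,1],[0.767,0.38,0.02,0,0,-0.052,1],[0.767,0.38,0.02,0,0,-0.052,1],[0.767,0.38,0.02,0,0,-0.052,1],[0.767,0.38,0.02,0,0,-0.052,1],[0.767,0.38,0.02,0,0,-0.052,1],[0.767,0.38,0.02,0,0,-0.052,1],[0.767,0.38,0.02,0,0,-0.052,1]], "squeeze": 35}}

```text
time_s: 1.35
ee_pos: [520.5, -368.9, 223.9]
ee_rot: [-180.0, 0.0, 10.7]
force: [-1.3, -0.9, -0.5]
gripper_width: 91.5
gripper_force: 0.0
```

Emit:
{"method": "send_rows", "body": {"motion": [[0,0,-0.08,0,0,0,1],[0,0,-0.16,0,0,0,1],[0,0,-0.202,0,0,0,1],[0,0,-0.202,0,0,0,1],[0,0,-0.202,0,0,0,-1],[0,0,-0.202,0,0,0,-1],[0,0,-0.202,0,0,0,-1],[0,0,-0.202,0,0,0,-1],[0,0,-0.202,0,0,0,-1],[0,0,-0.202,0,0,0,-1]], "squeeze": 35}}

```text
time_s: 2.6
ee_pos: [521.8, -368.1, 123.0]
ee_rot: [180.0, 0.0, 10.8]
force: [-0.4, 0.3, 0.2]
gripper_width: 33.9
gripper_force: 0.0
```

Emit:
{"method": "send_rows", "body": {"motion": [[0,0,0,0,0,0,-1],[0,0,0,0,0,0,-1],[0,0,0,0,0,0,-1]]}}

```text
time_s: 2.98
ee_pos: [521.7, -368.1, 122.9]
ee_rot: [180.0, 0.0, 10.8]
force: [1.0, -0.9, -0.8]
gripper_width: 25.3
gripper_force: 35.0
```

Emit:
{"method": "send_rows", "body": {"motion": [[0,0,0.06,0,0,0,-1],[0,0,0.12,0,0,0,-1],[0,0,0.22,0,0,0,-1],[0,0,0.34,0,0,0,-1],[0.02,0.12,0.4,0,0,0,-1],[0.04,0.24,0.4,0.017,-0.1,-0.012,-1],[0.05,0.36,0.4,0.034,-0.2,-0.025,-1],[0.06,0.48,0.4,0.05,-0.3,-0.037,-1],[0.07,0.6,0.4,0.067,-0.411,-0.05,-1],[0.081,0.72,0.4,0.067,-0.411,-0.05,-1],[0.081,0.855,0.4,0.067,-0.411,-0.05,-1],[0.081,0.855,0.34,0.067,-0.411,-0.05,-1],[0.081,0.855,0.34,0.067,-0.411,-0.05,-1],[0.081,0.855,0.34,0.067,-0.411,-0.05,-1]]}}

```text
time_s: 4.72
ee_pos: [562.7, 58.7, 293.7]
ee_rot: [180.0, -25.0, 7.7]
force: [0.6, 0.2, -1.5]
gripper_width: 25.4
gripper_force: 35.0
```

```bash
python3 - <<'E'
from h import *
t=grab('top','t1.png');s=grab('scene','s1.png')
st=env.state();print(st['ee_pos'],st['ee_rot'],st['force'],st['gripper_width'])
a=cv2.resize(t['pixels'][130:230,220:320],None,fx=5,fy=5,interpolation=cv2.INTER_CUBIC)
b=cv2.resize(s['pixels'][130:270,240:380],(500,500),interpolation=cv2.INTER_CUBIC)
cv2.imwrite('pics/c3.png',cv2.cvtColor(b,cv2.COLOR_RGB2BGR));cv2.imwrite('pics/c4.png',cv2.cvtColor(a,cv2.COLOR_RGB2BGR))
gz=np.array([-.4187,-.0574,.9063]);m=np.array([622,67.5,163.4])
for k in(30,0): print([((np.array(proj(s,m+gz*k))-[240,130])*500/140).round(0) , ((np.array(proj(t,m+gz*k))-[220,130])*5).round(0)])
E
```

```text
[563.01144796  58.29062436 294.3198334 ] [179.97737347 -25.10343011   7.64474207] [-0.10336729  0.12341118 -0.97607205] 25.702986799384966
[array([226., 285.]), array([254., 276.])]
[array([238., 320.]), array([252., 260.])]
```

View pics/c3.png

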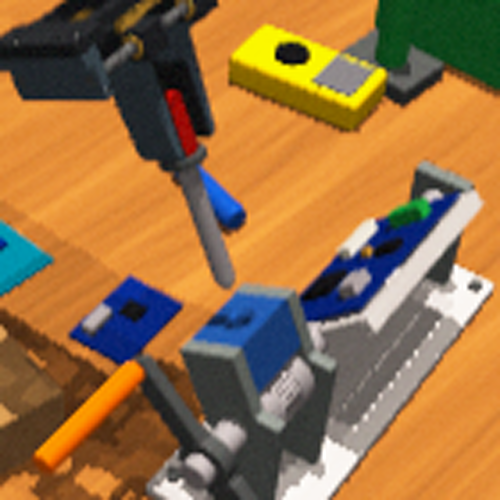

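The pin tip is at crop pixel (227,286), within 1 px of where I predicted it. The mouth is at about (238,318), against a predicted (238,320). The pin is lined up, so I'll insert it slowly.

Emit:
{"method": "send_rows", "body": {"motion": [[0.0084,0.0011,-0.0181,0,0,0,-1],[0.0167,0.0023,-0.0363,0,0,0,-1],[0.0218,0.003,-0.0472,0,0,0,-1],[0.0251,0.0034,-0.0544,0,0,0,-1],[0.0285,0.0039,-0.0616,0,0,0,-1],[0.0318,0.0044,-0.0689,0,0,0,-1],[0.0352,0.0048,-0.0761,0,0,0,-1],[0.0352,0.0048,-0.0761,0,0,0,-1]]}}

```text
time_s: 5.82
ee_pos: [579.6, 61.8, 254.3]
ee_rot: [-180.0, -24.9, 7.7]
force: [-0.8, 0.7, -2.4]
gripper_width: 25.5
gripper_force: 35.0
```

Emit:
{"method": "send_rows", "body": {"motion": [[0.005,0.0007,-0.0109,0,0,0,-1],[0.01,0.0014,-0.0218,0,0,0,-1],[0.0151,0.0021,-0.0326,0,0,0,-1],[0.0201,0.0028,-0.0435,0,0,0,-1],[0.0251,0.0034,-0.0544,0,0,0,-1],[0.0251,0.0034,-0.0544,0,0,0,-1]]}}

```text
time_s: 6.58
ee_pos: [592.3, 63.5, 226.8]
ee_rot: [180.0, -24.9, 7.7]
force: [-0.7, 0.0, -3.5]
gripper_width: 25.5
gripper_force: 35.0
```

Emit:
{"method": "send_rows", "body": {"motion": [[0.0017,0.0002,-0.0036,0,0,0,-1],[0.0017,0.0002,-0.0036,0,0,0,0.3],[0.0017,0.0002,-0.0036,0,0,0,0.3],[0.0017,0.0002,-0.0036,0,0,0,0.3],[0.0017,0.0002,-0.0036,0,0,0,0.3],[-0.03,-0.004,0.063,0,0,0,0.3],[-0.0586,-0.008,0.127,0,0,0,0.3],[-0.0586,-0.008,0.127,0,0,0,0.3]]}}

```text
time_s: 7.58
ee_pos: [564.1, 59.5, 294.7]
ee_rot: [180.0, -25.4, 7.8]
force: [0.8, 0.2, 0.1]
gripper_width: 59.5
gripper_force: 0.0
```

```bash
python3 - <<'E'
from h import *
t=grab('top');s=grab('scene')
st=env.state();print(st['ee_pos'],st['ee_rot'],st['force'],st['gripper_width'])
b=cv2.resize(s['pixels'][130:270,240:380],(500,500),interpolation=cv2.INTER_CUBIC)
cv2.imwrite('pics/c5.png',cv2.cvtColor(b,cv2.COLOR_RGB2BGR))
gz=np.array([-.4187,-.0574,.9063]);m=np.array([622,67.5,163.4])
for k in(58,64,106): print(((np.array(proj(s,m+gz*k))-[240,130])*500/140).round(0))
for n,d in(('s',s),('t',t)):
    P=cloud(d);H,S,V=np.moveaxis(cv2.cvtColor(d['pixels'],cv2.COLOR_RGB2HSV).astype(int),-1,0)
    k=(d['depth']>0)&((P-m)@gz>50)&(np.linalg.norm(P-m-((P-m)@gz)[...,None]*gz,axis=-1)<30)&(H<8)&(S>150)
    if k.sum()>3: print(n,k.sum(),np.percentile((P[k]-m)@gz,[2,98]),P[k].mean(0))
    gy=np.array([-.1357,.9907,0]);aw=np.array([.9907,.1357,0]);sc=m-70*gz
    O=(d['depth']>0)&(H>4)&(H<18)&(S>200)&(V>120)&(P[...,0]>540)&(P[...,0]<720)&(P[...,1]>-140)&(P[...,1]<-20)&(P[...,2]>120)&(P[...,2]<220)
    q=P[O]-sc; print('handle y',np.percentile(q@gy,[2,98]),'aw',np.percentile(q@aw,[5,50,95]),'z',np.percentile(q[:,2],[5,50,95]),O.sum())
E
```

```text
[562.92912811  59.41048279 290.77613551] [179.98783132 -24.96597176   7.74399181] [ 0.95378426  0.68137776 -1.1652893 ] 59.54895224419331
[214. 252.]
[212. 245.]
[194. 193.]
s 170 [ 66.55632243 108.16974798] [582.75787788  56.18118048 244.18867672]
handle y [-184.2812643  -85.6283508] aw [-67.76439892 -56.99339055 -54.03507216] z [58.59885411 64.87960751 69.21339551] 170
t 60 [ 79.10293149 221.99432134] [577.83214326  60.12638113 258.44999033]
handle y [-181.76493785  -95.42618901] aw [-70.69908523 -64.55386459 -57.987657  ] z [60.18459599 66.63217685 71.36529517] 160
```

View pics/c5.png

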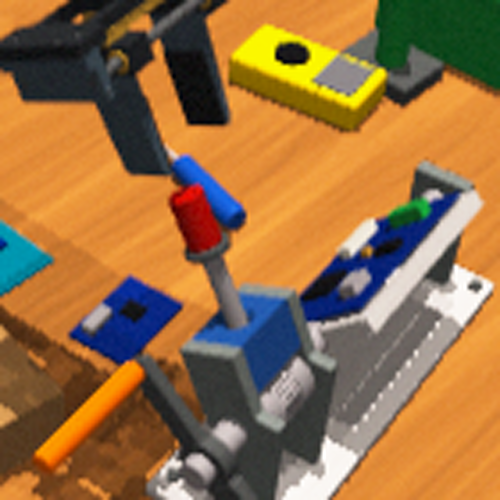

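The pin now stands in the guide, resting on the hub: collar at (212,250), knob at (195,215). Next I'll bring the shut fingers behind the orange handle.

Emit:
{"method": "send_rows", "body": {"motion": [[-0.03,0,0.1,0,0,0,0.3],[-0.03,-0.1,0.12,-0.015,0.1,0,-0.5],[-0.03,-0.2,0.12,-0.03,0.22,0,-1],[-0.03,-0.304,0.05,-0.045,0.33,0,-1],[-0.03,-0.304,-0.05,-0.0565,0.4128,0,-1],[-0.02,-0.304,-0.15,-0.0565,0.4128,0,-1],[-0.01,-0.304,-0.25,-0.0565,0.4128,0,-1],[-0.005,-0.304,-0.295,-0.0565,0.4128,0,-1],[-0.005,-0.304,-0.295,-0.0565,0.4128,0,-1],[-0.005,-0.304,-0.295,-0.0565,0.4128,0,-1],[-0.005,-0.304,-0.295,-0.0565,0.4128,0,-1]]}}

```text
time_s: 9.05
ee_pos: [561.4, -92.7, 145.0]
ee_rot: [179.9, -0.1, 7.7]
force: [0.2, 0.4, -0.2]
gripper_width: 0.5
gripper_force: 0.0
```

```bash
cat >> h.py <<'E'
gz=np.array([-.4187,-.0574,.9063]);m=np.array([622,67.5,163.4]);gy=np.array([-.1357,.9907,0]);aw=np.array([.9907,.1357,0]);sc=m-70*gz
E
python3 - <<'E'
from h import *
c0=np.array([560.55,-92.55,143.75])
p=lambda a:(sc-150*gy+(85*np.sin(a)-25)*aw+np.array([0,0,85*np.cos(a)-15])-c0)/500
for a in np.arange(-.85,.5,.05): print(round(a,2),p(a).round(4).tolist())
E
```

```text
-0.85 [0.0462, 0.0068, -0.0054]
-0.8 [0.0519, 0.0076, 0.0009]
-0.75 [0.0579, 0.0084, 0.0068]
-0.7 [0.0642, 0.0093, 0.0124]
-0.65 [0.0708, 0.0102, 0.0178]
-0.6 [0.0776, 0.0111, 0.0227]
-0.55 [0.0847, 0.0121, 0.0273]
-0.5 [0.0919, 0.0131, 0.0316]
-0.45 [0.0994, 0.0141, 0.0355]
-0.4 [0.1071, 0.0152, 0.039]
-0.35 [0.1149, 0.0162, 0.0421]
-0.3 [0.1229, 0.0173, 0.0448]
-0.25 [0.131, 0.0184, 0.0471]
-0.2 [0.1392, 0.0196, 0.049]
-0.15 [0.1475, 0.0207, 0.0505]
-0.1 [0.1559, 0.0218, 0.0516]
-0.05 [0.1643, 0.023, 0.0522]
0.0 [0.1727, 0.0241, 0.0524]
0.05 [0.1811, 0.0253, 0.0522]
0.1 [0.1895, 0.0264, 0.0516]
0.15 [0.1979, 0.0276, 0.0505]
0.2 [0.2062, 0.0287, 0.049]
0.25 [0.2144, 0.0298, 0.0471]
0.3 [0.2225, 0.031, 0.0448]
0.35 [0.2304, 0.0321, 0.0421]
0.4 [0.2383, 0.0331, 0.039]
0.45 [0.2459, 0.0342, 0.0355]
```

Emit:
{"method": "send_rows", "body": {"motion": [[0.025,0.004,-0.003,0,0,0,-1],[0.0462,0.0068,-0.0054,0,0,0,-1],[0.0519,0.0076,0.0009,0,0,0,-1],[0.0579,0.0084,0.0068,0,0,0,-1],[0.0642,0.0093,0.0124,0,0,0,-1],[0.0708,0.0102,0.0178,0,0,0,-1],[0.0776,0.0111,0.0227,0,0,0,-1],[0.0847,0.0121,0.0273,0,0,0,-1],[0.0919,0.0131,0.0316,0,0,0,-1],[0.0994,0.0141,0.0355,0,0,0,-1],[0.1071,0.0152,0.039,0,0,0,-1]]}}

```text
time_s: 10.42
ee_pos: [614.1, -84.9, 163.6]
ee_rot: [180.0, 0.1, 7.8]
force: [-3.6, -0.5, 2.6]
gripper_width: 0.4
gripper_force: 1.7
```

```bash
cat >> h.py <<'E'
def stat(d):
    P=cloud(d);H,S,V=np.moveaxis(cv2.cvtColor(d['pixels'],cv2.COLOR_RGB2HSV).astype(int),-1,0)
    k=(d['depth']>0)&((P-m)@gz>0)&((P-m)@gz<125)&(np.linalg.norm(P-m-((P-m)@gz)[...,None]*gz,axis=-1)<25)&(H<8)&(S>150)
    print('knob s',k.sum(),np.percentile((P[k]-m)@gz,[2,50,98]).round(1))
    O=(d['depth']>0)&(H>4)&(H<18)&(S>200)&(V>120)&(P[...,0]>540)&(P[...,0]<750)&(P[...,1]>-150)&(P[...,1]<-20)&(P[...,2]>120)&(P[...,2]<220)
    q=P[O]-sc; a,z=np.median(q@aw),np.median(q[:,2]); print('handle',O.sum(),a.round(1),z.round(1),'ang~',np.arctan2(a-3,z-5).round(2))
E
python3 -c "
from h import *
stat(grab('scene'))"
```

```text
knob s 143 [ 69.3  93.1 108.7]
handle 271 -28.5 87.7 ang~ -0.36
```

Emit:
{"method": "send_rows", "body": {"motion": [[0.0039,0.0005,0.0016,0,0,0,-1],[0.0078,0.001,0.0031,0,0,0,-1],[0.0118,0.0016,0.0045,0,0,0,-1],[0.0158,0.0021,0.0058,0,0,0,-1]]}}

```text
time_s: 10.98
ee_pos: [622.3, -83.9, 166.1]
ee_rot: [180.0, 0.0, 7.7]
force: [-2.2, 0.5, 1.5]
gripper_width: 0.6
gripper_force: 1.1
```

```bash
python3 -c "
from h import *
stat(grab('scene'))"
```

```text
knob s 120 [ 68.8  93.6 108.5]
handle 280 -20.3 90.1 ang~ -0.27
```

At -0.3 commanded; next to -0.2.

Emit:
{"method": "send_rows", "body": {"motion": [[0.004,0.0005,0.0012,0,0,0,-1],[0.0081,0.0011,0.0023,0,0,0,-1],[0.0122,0.0017,0.0033,0,0,0,-1],[0.0163,0.0023,0.0042,0,0,0,-1]]}}

```text
time_s: 11.52
ee_pos: [630.5, -82.7, 168.3]
ee_rot: [180.0, 0.0, 7.8]
force: [-0.6, -0.6, 0.7]
gripper_width: 0.7
gripper_force: 0.8
```

```bash
python3 -c "
from h import *
stat(grab('scene'))"
```

```text
knob s 95 [ 70.6  96.9 108.5]
handle 284 -11.9 91.7 ang~ -0.17
```

Emit:
{"method": "send_rows", "body": {"motion": [[0.0041,0.0005,0.0008,0,0,0,-1],[0.0083,0.0011,0.0015,0,0,0,-1],[0.0125,0.0017,0.0021,0,0,0,-1],[0.0167,0.0022,0.0026,0,0,0,-1]]}}

```text
time_s: 12.08
ee_pos: [638.7, -81.6, 169.5]
ee_rot: [180.0, 0.0, 7.7]
force: [-2.6, 0.1, 1.5]
gripper_width: 0.2
gripper_force: 0.7
```

```bash
python3 -c "
from h import *
stat(grab('scene'))"
```

```text
knob s 60 [ 69.2  99.8 108.4]
handle 275 -3.6 92.8 ang~ -0.08
```

Emit:
{"method": "send_rows", "body": {"motion": [[0.0042,0.0006,0.0003,0,0,0,-1],[0.0084,0.0012,0.0006,0,0,0,-1],[0.0126,0.0018,0.0008,0,0,0,-1],[0.0168,0.0023,0.0008,0,0,0,-1]]}}

```text
time_s: 12.62
ee_pos: [647.1, -80.5, 169.9]
ee_rot: [180.0, 0.0, 7.7]
force: [-1.6, -0.7, 0.8]
gripper_width: 0.2
gripper_force: 0.6
```

```bash
python3 -c "
from h import *
stat(grab('scene'));stat(grab('top'))"
```

```text
knob s 27 [ 85.8  99.  106. ]
handle 266 4.5 93.1 ang~ 0.02
knob s 87 [ 80.3 103.6 109.5]
handle 0 nan nan ang~ nan
  return _methods._mean(a, axis=axis, dtype=dtype,
  ret = ret.dtype.type(ret / rcount)
```

Not dropped yet (the top view sees the knob). On to +0.1.

Emit:
{"method": "send_rows", "body": {"motion": [[0.0042,0.0006,0,0,0,0,-1],[0.0084,0.0012,-0.0002,0,0,0,-1],[0.0126,0.0018,-0.0005,0,0,0,-1],[0.0168,0.0023,-0.0008,0,0,0,-1]]}}

```text
time_s: 13.22
ee_pos: [655.5, -79.3, 169.5]
ee_rot: [180.0, 0.0, 7.7]
force: [-0.6, -0.6, 0.7]
gripper_width: 0.4
gripper_force: 0.5
```

```bash
python3 -W ignore -c "
from h import *
stat(grab('scene'));stat(grab('top'))"
```

```text
knob s 19 [79.2 91.7 96.8]
handle 259 13.1 92.5 ang~ 0.11
knob s 76 [76.1 93.5 98.3]
handle 0 nan nan ang~ nan
```

Emit:
{"method": "send_rows", "body": {"motion": [[0.0034,0.0005,-0.0003,0,0,0,-1],[0.0067,0.0009,-0.0008,0,0,0,-1],[0.0067,0.0009,-0.0008,0,0,0,-1]]}}

```text
time_s: 13.7
ee_pos: [658.9, -78.9, 169.1]
ee_rot: [180.0, 0.0, 7.7]
force: [0.1, -0.1, 0.1]
gripper_width: 0.3
gripper_force: 0.2
```

```bash
python3 -W ignore -c "
from h import *
stat(grab('scene'));stat(grab('top'))"
```

```text
knob s 10 [78.2 86.9 93. ]
handle 261 16.5 91.6 ang~ 0.15
knob s 76 [72.9 92.2 96.6]
handle 0 nan nan ang~ nan
```

Emit:
{"method": "send_rows", "body": {"motion": [[0.0034,0.0005,-0.0005,0,0,0,-1],[0.0067,0.0009,-0.0012,0,0,0,-1],[0.0067,0.0009,-0.0012,0,0,0,-1]]}}

```text
time_s: 14.18
ee_pos: [662.3, -78.4, 168.4]
ee_rot: [180.0, 0.0, 7.8]
force: [-0.3, 0.1, -0.1]
gripper_width: 0.5
gripper_force: 0.1
```

```bash
python3 -W ignore -c "
from h import *
stat(grab('scene'));stat(grab('top'))"
```

```text
knob s 2 [78.2 79.7 81.2]
handle 264 19.9 91.1 ang~ 0.19
knob s 78 [73.6 91.9 97.5]
handle 0 nan nan ang~ nan
```

Emit:
{"method": "send_rows", "body": {"motion": [[0.0034,0.0005,-0.0006,0,0,0,-1],[0.0067,0.0009,-0.0014,0,0,0,-1],[0.0067,0.0009,-0.0014,0,0,0,-1]]}}

```text
time_s: 14.65
ee_pos: [665.6, -78.0, 167.8]
ee_rot: [180.0, -0.0, 7.7]
force: [-1.0, 0.5, 0.1]
gripper_width: 0.5
gripper_force: 0.1
```

```bash
python3 -W ignore -c "
from h import *
stat(grab('scene'));stat(grab('top'))"
```

```text
knob s 2 [72.2 75.1 78. ]
handle 252 23.7 90.5 ang~ 0.24
knob s 78 [75.9 91.4 97.8]
handle 0 nan nan ang~ nan
```

Emit:
{"method": "send_rows", "body": {"motion": [[-0.06,-0.008,0,0,0,0,-1],[-0.12,-0.016,0.08,0,0,0,-1],[-0.16,0,0.18,0,0,0,-1],[-0.212,0.02,0.28,0.014,-0.1,0,-1],[-0.212,0.1,0.34,0.028,-0.2,0,-1],[-0.212,0.19,0.34,0.042,-0.31,0,-1],[-0.212,0.274,0.3,0.0565,-0.4128,0,-1],[-0.212,0.274,0.263,0.0565,-0.4128,0,-1],[-0.212,0.274,0.263,0.0565,-0.4128,0,-1],[-0.212,0.274,0.263,0.0565,-0.4128,0,-1]]}}

```text
time_s: 16.0
ee_pos: [560.3, 58.8, 300.5]
ee_rot: [180.0, -25.1, 7.7]
force: [0.2, -0.4, -0.3]
gripper_width: 0.6
gripper_force: 0.0
```

```bash
python3 -W ignore - <<'E'
from h import *
s=grab('scene');stat(s);stat(grab('top'))
st=env.state();print(st['ee_pos'],(st['ee_pos']-m)@gz,st['ee_rot'],st['force'],m+150*gz)
b=cv2.resize(s['pixels'][130:270,240:380],(500,500),interpolation=cv2.INTER_CUBIC)
cv2.imwrite('pics/c6.png',cv2.cvtColor(b,cv2.COLOR_RGB2BGR))
E
```

```text
knob s 168 [53.  76.1 94.3]
handle 214 24.9 89.4 ang~ 0.25
knob s 48 [71.1 91.1 98. ]
handle 164 17.9 89.0 ang~ 0.18
[560.41287033  58.58382822 300.5351962 ] 150.58394776872984 [179.98259021 -25.09778814   7.69874788] [ 0.49292692 -0.1365968   0.14679633] [559.195  58.89  299.345]
```

View pics/c6.png

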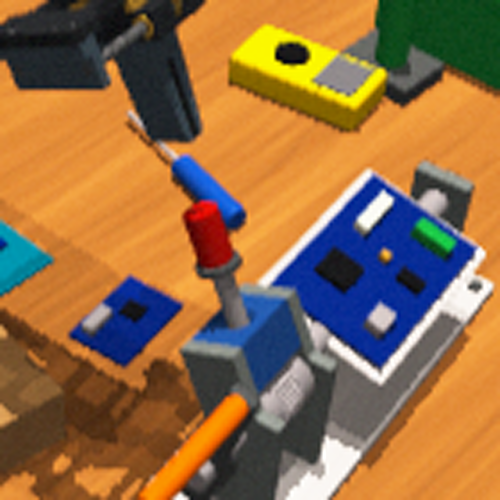

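The pin has dropped about 14 mm: the knob top went from 108.5 to 94.3 mm along the bore line. It is central under the shut fingers, so I'll push along the bore.

Emit:
{"method": "send_rows", "body": {"motion": [[0.0251,0.0034,-0.0544,0,0,0,-1],[0.0418,0.0057,-0.0906,0,0,0,-1],[0.0469,0.0064,-0.1015,0,0,0,-1],[0.0502,0.0069,-0.1088,0,0,0,-1],[0.0536,0.0074,-0.116,0,0,0,-1],[0.0569,0.0078,-0.1233,0,0,0,-1]], "squeeze": 40}}

```text
time_s: 16.85
ee_pos: [588.2, 62.9, 238.6]
ee_rot: [180.0, -25.1, 7.7]
force: [-2.5, -1.1, 3.5]
gripper_width: 0.8
gripper_force: 2.3
```

Emit:
{"method": "send_rows", "body": {"motion": [[0.0033,0.0005,-0.0073,0,0,0,-1],[0.0067,0.0009,-0.0145,0,0,0,-1],[0.01,0.0014,-0.0218,0,0,0,-1],[0.0134,0.0018,-0.029,0,0,0,-1],[0.0167,0.0023,-0.0363,0,0,0,-1]]}}

```text
time_s: 17.48
ee_pos: [596.6, 63.9, 219.6]
ee_rot: [180.0, -25.0, 7.8]
force: [-1.8, -1.8, 5.9]
gripper_width: 0.1
gripper_force: 2.9
```

```bash
python3 -W ignore - <<'E'
from h import *
stat(grab('scene'));st=env.state();print((st['ee_pos']-m)@gz,st['force'],st['force']@gz)
E
```

```text
knob s 132 [22.5 41.9 61.8]
handle 205 25.1 89.3 ang~ 0.26
61.31688076012274 [ 0.44616376 -1.45090405  3.5038748 ] 3.0720348598260174
```

Emit:
{"method": "send_rows", "body": {"motion": [[0.0033,0.0005,-0.0073,0,0,0,-1],[0.0067,0.0009,-0.0145,0,0,0,-1],[0.0092,0.0013,-0.0199,0,0,0,-1],[0.0109,0.0015,-0.0236,0,0,0,-1],[0.0109,0.0015,-0.0236,0,0,0,-1]]}}

```text
time_s: 18.15
ee_pos: [601.9, 64.5, 208.4]
ee_rot: [180.0, -25.0, 7.8]
force: [-2.7, -2.6, 7.4]
gripper_width: 0.1
gripper_force: 4.3
```

Emit:
{"method": "send_rows", "body": {"motion": [[0.0008,0.0001,-0.0018,0,0,0,-1],[0.0017,0.0002,-0.0036,0,0,0,-1],[0.0017,0.0002,-0.0036,0,0,0,-1]]}}

```text
time_s: 18.52
ee_pos: [602.1, 64.5, 208.4]
ee_rot: [179.9, -25.1, 7.8]
force: [-12.6, -3.6, 18.3]
gripper_width: 0.5
gripper_force: 11.1
```

Emit:
{"method": "send_rows", "body": {"motion": [[0.0008,0.0001,-0.0018,0,0,0,-1],[0.0013,0.0002,-0.0027,0,0,0,-1],[0.0013,0.0002,-0.0027,0,0,0,-1]]}}

```text
time_s: 18.9
ee_pos: [602.1, 64.5, 208.3]
ee_rot: [179.9, -25.1, 7.8]
force: [-18.7, -5.1, 26.4]
gripper_width: 0.4
gripper_force: 16.3
```

It takes 33 N with no further movement, so the pin is seated. I'll retract and check.

Emit:
{"method": "send_rows", "body": {"motion": [[-0.02,-0.003,0.045,0,0,0,-1],[-0.0837,-0.0115,0.1813,0,0,0,-1],[-0.18,-0.05,0.24,0,0,0,-1],[-0.25,-0.1,0.24,0,0,0,-1],[-0.25,-0.1,0.24,0,0,0,-1],[-0.25,-0.1,0.24,0,0,0,-1]]}}

```text
time_s: 19.65
ee_pos: [478.3, 15.1, 324.0]
ee_rot: [-180.0, -25.0, 7.7]
force: [0.3, -0.4, -0.6]
gripper_width: 0.6
gripper_force: 0.0
```

```bash
python3 -W ignore - <<'E'
from h import *
s=grab('scene');stat(s);stat(grab('top'))
b=s['pixels'][130:270,240:380]
b=cv2.resize(b,(500,500),interpolation=cv2.INTER_CUBIC)
c=cv2.resize(s['pixels'][240:380,90:150],(214,500),interpolation=cv2.INTER_CUBIC)
cv2.imwrite('pics/c7.png',cv2.cvtColor(np.hstack([b,c]),cv2.COLOR_RGB2BGR))
E
```

```text
knob s 161 [ 9.1 35.  51.5]
handle 223 24.6 89.6 ang~ 0.25
knob s 64 [29.1 47.3 53.5]
handle 177 17.2 89.3 ang~ 0.17
```

View pics/c7.png

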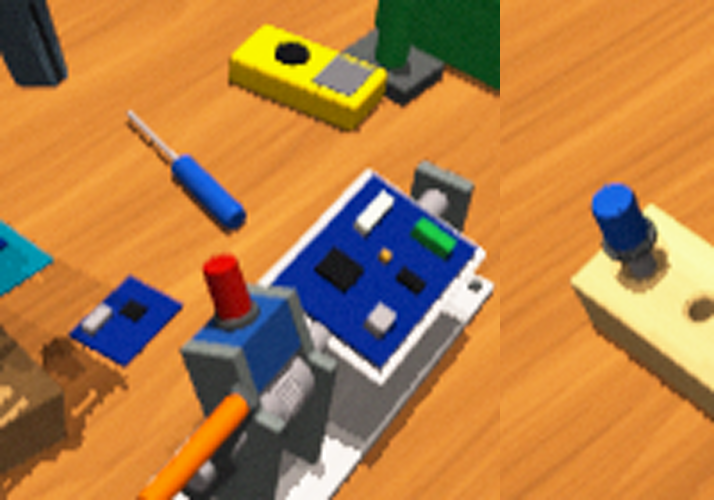

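The collar sits flat on the guide at (236,318), and the knob at (226,285) has come down 57 mm in all. The robot is clear of everything, so I'm handing in the job.

```bash
python3 -c "
from workcell import env
print(env.job_done())"
```

```text
the job is handed in; nothing more can be done
None
```

The lock pin is fully home in the guide with its collar on the mouth, after the lever swing dropped it into the cross-hole; the job was handed in at about 20 s (limit 67 s) with the robot clear, and no verdict was returned.

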